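Lift the sherd tray off its askew pins onto the drying rack

TASK

The wooden sherd tray sits on a jig whose two locating pins have been knocked askew and no longer stand plumb. Holding it level by its handle, lift the tray off along its pins without cocking it or forcing it when it binds, keep both sherds on it, and set it down (do not drop it) centred and square across the two rails of the drying rack. Leave everything else where it lies.

Things in the scene. Friction and masses are not known exactly. Their poses are not given: they have to be found in the camera images.
- tray: Plywood tray, 100 (its x) x 240 (its y) x 5 mm plate, about 0.5 kg, with a low rim (top 16 mm above the underside, 100 x 170 mm outside) and a bridge handle in the middle. Origin: centre of the underside; z up. Through holes of 13 mm diameter at y = +100 and y = -100 mm, outside the rim, stand loosely on the jig's pins. The tray starts level, flat on the jig.
- tray_handle (a point): Centre of the handle's grip bar, 47 mm above the tray's underside. The bar is 18 mm wide (tray x), 50 mm long (tray y), 18 mm high, on two posts 38 mm apart; pinch it across its 18 mm width. Axes as the tray's.
- jig: Fixed wooden board 130 (x) x 270 (y) x 14 mm; origin at the centre of its underside. The tray lies flat on its top, z = 14 mm, their axes parallel.
- pin_line (a point): Point on the jig midway between the feet of its two steel pins (10 mm diameter, 200 mm apart along y, 79 mm long from here; a tray lifted 80 mm is clear). They stay parallel and lean together to +x or -x of the jig by an unknown 0 to 0.3 rad, not reported; seen, or felt as side force along x. Play 0.4 to 1.5 mm. Pins stand firm: tray pressed on them over 15 N is forced. Axes as the jig's.
- rack: Fixed drying rack; origin at the centre of its underside. Two wooden rails, each 150 mm long (rack x) and 14 mm wide, at y = +60 and y = -60 mm, tops at z = 35 mm. The tray shall lie on both rails, its long axis (y) along the rack's y, either way round, its centre over the rack's origin.
- sherd_a: Loose brown pot sherd, about 46 x 29 x 13 mm, lying in the tray at its -y side of the handle; origin at the centre of its underside.
- sherd_b: Loose brown pot sherd, about 27 x 37 x 11 mm, lying in the tray at its +y side of the handle; origin at the centre of its underside.
- scale: Black and white scale bar, 20 x 105 x 9 mm, lying beside the jig on its -x side: leave alone.
- pebble: Ochre pebble, 27 x 26 x 14 mm, beside the rack: leave alone.
- stone: Dark stone, 66 x 90 x 36 mm: leave alone.
- can: White film can with grey lid, 34 mm in diameter, 51 mm tall: leave alone.
- jar: Clear jar with red lid, 65 mm in diameter, 99 mm tall: leave alone.

How it is judged (in metres and radians):
On the way:
1. the tray is lifted off its pins, level, held by the fingers (z of tray in the frame of jig above 0.092 m and angle between tray's own z axis and vertical below 0.15 rad and contact force between the fingers and tray above 1 N), for 0.2 s.
At the end, for the whole second after the job is handed in: The tray lies level (within 0.06 rad) on both rails of the rack, its centre within 20 mm of the rack's centre and its long axis within 0.15 rad of square across the rails; both sherds lie inside its rim; tray and sherds are at rest (horizontal distance between tray and rack below 0.02 m and z of tray in the frame of rack between 0.032 and 0.039 m and angle between tray's own z axis and vertical below 0.06 rad and angle between the y axis of tray and the y axis of rack, either way round below 0.15 rad and x of sherd_a in the frame of tray between -0.05 and 0.05 m and y of sherd_a in the frame of tray between -0.085 and 0.085 m and z of sherd_a in the frame of tray between 0 and 0.016 m and x of sherd_b in the frame of tray between -0.05 and 0.05 m and y of sherd_b in the frame of tray between -0.085 and 0.085 m and z of sherd_b in the frame of tray between 0 and 0.016 m and linear speed of each of tray, sherd_a, sherd_b below 0.02 m/s); the robot touches nothing.
It fails at once if the tray is forced against the pins with more than 15 N (contact force between tray and pins above 15 N).
It fails at once if the tray is cocked or tipped more than 0.2 rad (angle between tray's own z axis and vertical above 0.2 rad).
It fails at once if the tray is dropped (falls free faster than 0.4 m/s, some 8 mm) (linear speed of tray above 0.4 m/s and contact force between the fingers and tray below 0.1 N).
It fails at once if a bystander is moved more than 20 mm (distance of any of scale, pebble, stone, can, jar from where it was at the start of the episode above 0.02 m).
It also fails if it takes over 67 s, if anything falls off the work surface, if the arm or the gripper's body presses on something with over 40 N, if the wrist force passes 120 N, or if a joint passes its speed limit or range.

ROBOT

A 6-joint arm with a two-finger parallel gripper is mounted at the origin on the work surface; the furniture and walls round the work are solid. World frame = base frame: x ahead of the robot, y to its left, z up, the work surface at z = 0. Lengths are in mm, angles in rad, forces in N, time in s.
With the tool pointing down it reaches from about 350 to 875 mm from the base axis. Payload 4.2 kg.
Tool frame: the origin (TCP) lies on the mounting face of the last link; the fingertips stand 173 mm ahead of it and the grasp point (between the pads) lies grip_point_offset ahead of it (grip_point_offset is the distance from the TCP to the grasp point, in mm); z points along the fingers, y is the line along which they close (so a half turn about z gives the same grasp; the last joint's range is limited). The gripper opens to 85 mm and grips with 20 to 120 N. Pads are 22 mm wide; open, the fingers measure 114 mm over their backs; the gripper's body (76 mm by 85 mm) begins 54 mm behind the grasp point. The pads swing forward as they close: fully open they stand 13 mm farther back than shut.
Start: joints at [1.388, 0.385, 0.008, 0, -1.194, -0.259], TCP at [267.196, 564.983, 404.712] pointing down, gripper open.
Joint ranges: [-3.14, 3.14], [-1.21, 2.06], [-1.07, 1.41], [-3.16, 2.05], [-2.99, -0.16], [-3.1, 3.1]. Speed limits (rad/s): [2.79, 2.79, 3.14, 3.14, 3.14, 3.14].

INTERFACE

Orientations are given as a unit quaternion [x, y, z, w].
In Python, from bench import read_state, get_image, job_done, recognise, place_of, grip_point_offset gives the robot as it stands. The module is installed in compiled form; this text tells all that it offers.
- The arm moves only by the tool carry_out, never from a script. Its arguments are lists of equal length, an entry for each row: "slide": the shift along the tool's x, y, z in m, a list of three; "roll": the turn about the tool's z in degrees; "claw": the finger opening in m, from 0 to 0.0854. A call has 1 to 8 rows; each row is the pose to reach, as a shift and turn from the pose commanded when the call began, along the tool's axes at that moment; what a row does not reach only later rows make up. A row lasts 1/8 s, in which the tool goes at most 62.5 mm and 10.7 degrees, less where a joint would pass 70% of its speed; a pose out of reach is approached as far as the arm can. A call with a gripper value outside its range is refused whole. The fingers move at their own pace and stop on an object; the grip force is fixed at half the most. Time passes only in rows, so rows that repeat a pose let the fingers close. It gives the time, the measured TCP pose, the force, the opening and the grip force at its end, in the units of the state.
- read_state(): the state, without advancing time (a new reading comes with each control period).
- get_image(name): name is "scene" or "top"; returns a dict with "img" (384x512x3 uint8, red, green, blue), "z_map" (384x512 float32, mm along the optical axis (not along the pixel's ray), 0 where there is no reading), "mtx" (3x3 intrinsics, pixels), "world_from_camera" (4x4, takes a point from camera to world coordinates). Camera axes: x right, y up, looking along -z (the intrinsics and any distortion apply to the point x, -y, -z); pixel columns grow to the right and rows downward; lengths in mm; the calibration is good to about 2 mm. A picture is of the moment at which its call begins.
- job_done(): hands the job in; it is judged then, once.
Trained networks look in a picture, given as the dict that the camera call returned (one of the last four; its "shot" number tells which), for a name from the list of things; names that differ only in an ending like _2 or _b are one class to them, and where a whole thing is asked for, a point or a joint stands for the part that bears it (a point fixed in the world has none). Each returns a list of dicts, best first, with "conf" (0 to 1); they miss things now and then, are a little off and sometimes report something else, mostly with a low value. They report only what shows in the picture. A call takes as long as a camera call.
- recognise(picture, thing): "at" ([column, row] in pixels, amid what is visible of it).
- place_of(picture, thing): "at" ([column, row] in pixels: a listed point, or the origin of a listed thing).
The state is a dict: "clock": time; "joints": joint angles; "joint_vel": joint speeds; "joint_efforts": joint torques, N m; "position": TCP position; "ee_rot": TCP orientation; "contact_force": force on the tool from outside, world axes, zero at the start; "wrist_torque": the same for the moment, N m; "gripper_width": finger opening in mm; "grasp_force": force on a finger pad.
Only numpy, scipy, OpenCV 4.12 (cv2) and the standard library are available. Lean on these libraries where they do the work, as an engineer would, in place of code of your own. Each camera call takes 0.05 s, during which the arm holds its last target. There are 200 camera calls.

## Working session

There is one attempt and no reset: what is moved stays moved. The work goes in short steps, Python scripts to look and compute and a tool call to move; the robot and the scene stay as the last step left them, time stands still between calls to the robot, and variables do not carry over. Pictures are saved under pics/ and viewed, at most 10 in all, crops included, and the job is handed in when it is done.

Besides the shell and the picture viewer there is one more tool, called after "Request:" as name([rows], argument=value, ...), one row to a line, values as JSON. carry_out: Moves the arm, as the interface text tells. Its arguments: {"type":"object","properties":{"slide":{"type":"array"},"roll":{"type":"array"},"claw":{"type":"array"}},"required":["slide","roll","claw"]}

```bash
mkdir -p pics
cat > h.py <<'E'
import numpy as np, cv2
from bench import *
def world(p,at,z=None,r=2):
    K=p["mtx"];T=p["world_from_camera"];u,v=at
    ray=np.array([(u-K[0,2])/K[0,0],-(v-K[1,2])/K[1,1],-1.])
    if z is None:
        w=p["z_map"][int(v)-r:int(v)+r+1,int(u)-r:int(u)+r+1];w=w[w>0]
        return T[:3,:3]@(ray*np.median(w))+T[:3,3]
    d=T[:3,:3]@ray;return T[:3,3]+d*(z-T[2,3])/d[2]
def cloud(p):
    K=p["mtx"];T=p["world_from_camera"];v,u=np.mgrid[:384,:512];z=p["z_map"]
    c=np.stack([(u-K[0,2])/K[0,0]*z,-(v-K[1,2])/K[1,1]*z,-z],-1)
    return c@T[:3,:3].T+T[:3,3]
def save(p,n): cv2.imwrite(f"pics/{n}.png",p["img"][...,::-1])
E
python3 - <<'E'
from h import *
np.set_printoptions(precision=2,suppress=True)
print(read_state());print(grip_point_offset)
for n in("scene","top"):
    p=get_image(n);save(p,n+"0");print(n,p["mtx"],p["world_from_camera"],[k for k in p])
    for t,z in(("tray",14),("tray_handle",61),("jig",0),("pin_line",14),("rack",0),("sherd_a",19),("sherd_b",19),("scale",0),("stone",0),("can",0),("jar",0),("pebble",0)):
        for r in place_of(p,t)[:2]: print(t,r["at"],round(r["conf"],2),world(p,r["at"],z))
E
```

```text
{'clock': 0.0, 'joints': array([ 1.39,  0.39,  0.01, -0.  , -1.19, -0.26]), 'joint_vel': array([ 0., -0., -0.,  0.,  0., -0.]), 'joint_efforts': array([  0.  , -39.23,  18.84,   4.19,  -0.  ,   0.  ]), 'position': array([267.13, 564.81, 403.63]), 'ee_rot': array([ 0.98, -0.22, -0.  ,  0.  ]), 'contact_force': array([-0.13,  0.48, -0.63]), 'wrist_torque': array([0.  , 0.02, 0.01]), 'grasp_force': 0.0, 'gripper_width': 85.50442815718874}
154.70000000000002
scene [[448.05   0.   258.88]
 [  0.   448.05 193.39]
 [  0.     0.     1.  ]] [[   0.79    0.37   -0.49 -202.66]
 [  -0.62    0.47   -0.63 -951.58]
 [  -0.01    0.8     0.6   996.82]
 [   0.      0.      0.      1.  ]] ['img', 'z_map', 'mtx', 'world_from_camera', 'shot']
tray [284.7, 244.7] 0.63 [ 496.55 -180.48   14.  ]
tray_handle [284.9, 231.5] 0.83 [ 502.51 -172.53   61.  ]
jig [287.7, 244.2] 0.79 [ 515.58 -173.74    0.  ]
pin_line [282.7, 244.2] 0.75 [ 493.08 -174.79   14.  ]
rack [218.8, 195.3] 0.61 [488.35 181.71  -0.  ]
sherd_a [295.6, 250.7] 0.6 [ 501.88 -225.88   19.  ]
sherd_a [277.8, 231.3] 0.38 [ 516.67 -122.38   19.  ]
[... 705 characters left out ...]
 493.94 -184.59   14.  ]
tray_handle [312.1, 209.6] 0.78 [ 484.62 -191.05   61.  ]
jig [304.4, 209.1] 0.92 [ 492.22 -169.86    0.  ]
pin_line [307.1, 208.0] 0.66 [ 495.2  -178.74   14.  ]
rack [222.0, 214.8] 0.89 [473.94 157.14   0.  ]
sherd_a [318.8, 210.9] 0.63 [ 482.75 -223.42   19.  ]
sherd_a [294.2, 207.0] 0.52 [ 499.36 -127.69   19.  ]
sherd_b [318.8, 210.9] 0.63 [ 482.75 -223.42   19.  ]
sherd_b [294.2, 207.0] 0.52 [ 499.36 -127.69   19.  ]
scale [298.0, 227.9] 0.63 [ 418.22 -142.47    0.  ]
can [262.1, 150.4] 0.58 [732.66  -5.99   0.  ]
can [311.4, 209.6] 0.56 [ 489.86 -197.51    0.  ]
jar [369.6, 173.8] 0.86 [ 630.51 -434.8     0.  ]
pebble [218.0, 241.4] 0.35 [369.39 173.22   0.  ]
```

Run:
```python
import cv2,numpy as np
a=cv2.imread("pics/scene0.png");b=cv2.imread("pics/top0.png")
a1=cv2.resize(a[180:310,160:360],(800,520),interpolation=cv2.INTER_CUBIC)
b1=cv2.resize(b[140:270,190:390],(800,520),interpolation=cv2.INTER_CUBIC)
cv2.imwrite("pics/sc.png",a1);cv2.imwrite("pics/tc.png",b1)
```

```text
(no output)
```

View pics/sc.png

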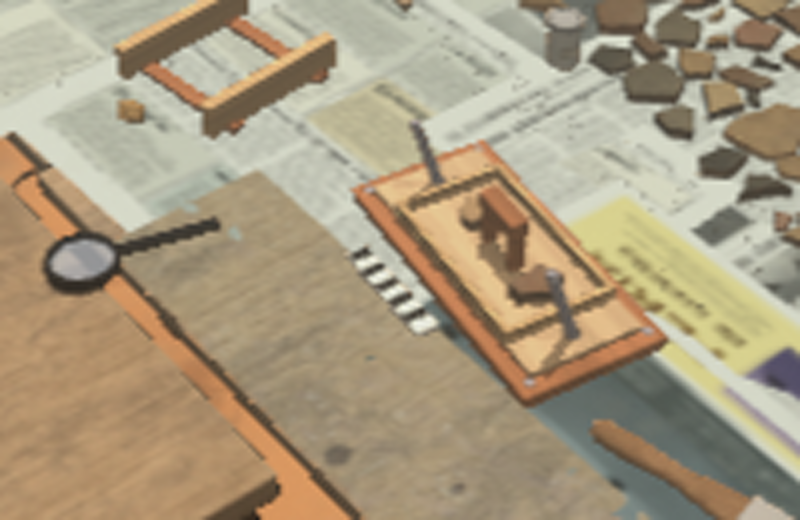

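View pics/tc.png

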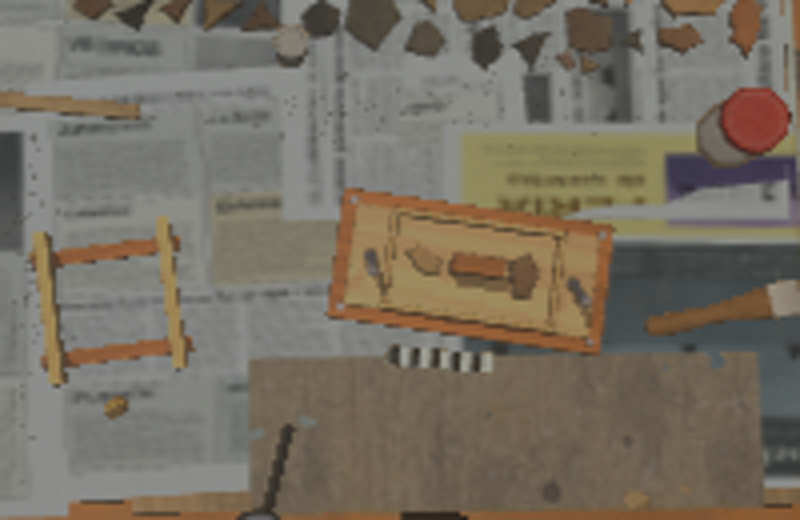

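View pics/scene0.png

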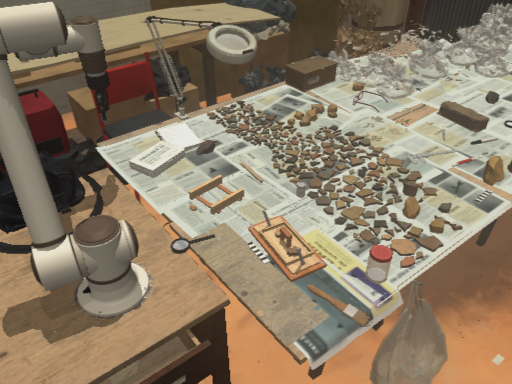

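Run:
```python
from h import *
np.set_printoptions(precision=1,suppress=True)
def rect(q):
    (c,s,a)=cv2.minAreaRect(q[:,:2].astype(np.float32)); 
    return np.array(c),np.array(s),a
for n in("scene","top"):
    p=get_image(n);c=cloud(p);ok=p["z_map"]>0
    X,Y,Z=c[...,0],c[...,1],c[...,2]
    reg=ok&(X>400)&(X<600)&(Y>-340)&(Y<-20)
    print(n,"table z",np.median(Z[ok&(X>300)&(X<700)&(abs(Y)<300)]))
    j=c[reg&(Z>8)&(Z<35)];print("jig",len(j),rect(j))
    hd=c[reg&(Z>62)&(Z<76)&(abs(Y+177)<50)];print("bar top",len(hd),hd.mean(0),rect(hd))
    for lo,hi in((-320,-235),(-125,-40)):
        q=c[reg&(Z>33)&(Y>lo)&(Y<hi)];q=q[np.argsort(q[:,2])];print("pin",len(q));print(q)
    r=ok&(X>380)&(X<580)&(Y>50)&(Y<280)&(Z>28)&(Z<42)
    q=c[r];print("rack",len(q),np.median(q[:,2]),rect(q))
```

```text
scene table z 3.2083497210712153
jig 2458 (array([ 499.8, -181. ]), array([295.6, 199.4]), 89.9336166381836)
bar top 86 [ 494.2 -183.8   70.1] (array([ 496.2, -180.2]), array([56.1, 19.2]), 82.16656494140625)
pin 68
[[ 474.2 -262.3   33.1]
 [ 459.2 -261.1   33.1]
 [ 472.6 -277.3   33.4]
 [ 496.6 -264.3   33.4]
 [ 528.6 -256.7   33.5]
 [ 435.4 -242.9   33.7]
 [ 521.6 -268.5   34. ]
 [ 532.4 -243.6   34.1]
 [ 476.5 -281.7   34.4]
 [ 456.  -260.1   34.4]
 [ 468.5 -259.5   34.5]
 [ 485.5 -240.5   34.6]
 [ 508.1 -269.6   34.7]
 [ 487.6 -242.6   34.9]
 [ 437.4 -240.6   34.9]
 [ 480.5 -237.    34.9]
 [ 478.  -235.2   35. ]
 [ 450.7 -257.    35.3]
 [ 444.7 -259.3   36.6]
 [ 472.3 -281.7   37.1]
 [ 488.5 -236.9   38.4]
 [ 471.5 -278.2   38.9]
 [ 474.7 -283.3   41. ]
 [ 471.7 -282.1   41.9]
 [ 474.6 -283.    45. ]
 [ 472.  -281.5   45.4]
 [ 469.6 -275.3   46.2]
 [ 476.4 -281.    46.5]
 [ 466.5 -282.8   49.9]
 [ 470.5 -282.7   51.5]
 [ 467.3 -281.8   52.7]
 [ 466.2 -278.4   54.9]
 [ 467.8 -281.    55.9]
 [ 469.9 -283.    56.2]
 [ 471.8 -280.8   57.4]
 [ 463.8 -276.4   58.9]
 [ 467.  -281.5   60
[... 3178 characters left out ...]
 [ 464.2 -273.9   95. ]
 [ 456.6 -273.2   96.6]]
pin 23
[[ 553.1 -111.3   33.1]
 [ 459.4 -108.9   33.2]
 [ 479.   -93.9   33.6]
 [ 490.6  -94.2   33.7]
 [ 467.3  -93.6   34.3]
 [ 556.9 -103.4   35. ]
 [ 510.2  -75.1   35.3]
 [ 467.3  -89.6   35.4]
 [ 537.2 -102.9   35.4]
 [ 529.4  -98.8   35.6]
 [ 556.6 -111.1   36.3]
 [ 498.1  -98.    36.5]
 [ 505.5  -74.5   43.5]
 [ 508.9  -82.    47.2]
 [ 509.   -78.1   47.2]
 [ 503.7  -80.9   60.7]
 [ 503.3  -76.7   65.5]
 [ 497.6  -75.2   84.9]
 [ 497.3  -78.8   87.2]
 [ 489.8  -74.8   87.8]
 [ 493.5  -74.9   88.6]
 [ 493.1  -78.3   92.6]
 [ 489.1  -78.    95.3]]
rack 274 34.8676832986539 (array([473.1, 175. ]), array([146.8, 134.1]), 6.774735450744629)
```

```bash
cat >> h.py <<'E'
def axes():
    from scipy.spatial.transform import Rotation as R
    s=read_state();return s,R.from_quat(s["ee_rot"]).as_matrix()
E
python3 - <<'E'
from h import *
from scipy.optimize import least_squares
np.set_printoptions(precision=3,suppress=True)
for n in("scene","top"):
    p=get_image(n);c=cloud(p);ok=p["z_map"]>0
    X,Y,Z=c[...,0],c[...,1],c[...,2]
    A=c[ok&(Z>40)&(Z<96)&(X>440)&(X<500)&(Y>-300)&(Y<-255)];B=c[ok&(Z>40)&(Z<96)&(X>475)&(X<530)&(Y>-100)&(Y<-55)]
    def f(v):
        x0,y0,th,s=v;ux=np.array([np.cos(th),np.sin(th)]);uy=np.array([-ux[1],ux[0]]);r=[]
        for q,k in((A,-100),(B,100)):
            d=q[:,:2]-[x0,y0]-k*uy-np.outer((q[:,2]-14)*s,ux);r.append(d)
        return np.concatenate(r).ravel()
    s=least_squares(f,[495,-180,-.15,-.3],loss="soft_l1");J=np.linalg.inv(s.jac.T@s.jac)
    print(n,s.x,np.sqrt(np.diag(J))*2)
    # jig outline: top boundary segmentation by colour+height
    q=c[ok&(Z>9)&(Z<26)&(X>410)&(X<580)&(Y>-330)&(Y<-30)]
    m=(ok&(Z>8)&(Z<110)&(X>410)&(X<580)&(Y>-330)&(Y<-30)).astype(np.uint8)
    k,l,st,ce=cv2.connectedComponentsWithStats(cv2.morphologyEx(m,cv2.MORPH_OPEN,np.ones((3,3))))
    i=1+st[1:,4].argmax();v,u=np.nonzero((l==i)&(Z<26))
    w=np.array([world(p,(a,b),14) for a,b in zip(u,v)])[:,:2]
    print("jig",cv2.minAreaRect(w.astype(np.float32)))
    # rails
    r=c[ok&(X>370)&(X<580)&(Y>60)&(Y<290)&(Z>26)&(Z<42)]
    lab=r[:,1]-174+(r[:,0]-472)*-.117
    for t in(lab>0,lab<0):
        q=r[t];v=cv2.fitLine(q[:,:2].astype(np.float32),cv2.DIST_HUBER,0,.01,.01).ravel();d=v[:2]*np.sign(v[0])
        e=(q[:,:2]-q[:,:2].mean(0))@d;print("rail",q.mean(0),np.arctan2(d[1],d[0]),e.min(),e.max(), q[:,:2].mean(0)+d*(e.min()+e.max())/2)
s,R=axes();print(R)
E
```

```text
scene [ 496.21  -182.79    -0.157   -0.296] [1.548 0.491 0.005 0.027]
jig ((495.3957214355469, -182.09698486328125), (276.345458984375, 134.9764862060547), 81.25202941894531)
rail [460.57  230.662  34.21 ] 0.128245 -72.02631744674517 78.23289460245566 [463.647 231.059]
rail [475.171 111.473  34.344] 0.11620225 -74.53273593996717 78.30295008747682 [477.044 111.692]
top [ 505.409 -178.697   -0.155   -0.355] [2.278 0.924 0.007 0.04 ]
jig ((497.77191162109375, -178.8948974609375), (269.3460388183594, 130.04763793945312), 81.1629867553711)
rail [466.626 234.021  34.714] 0.12649366 -73.58156379156038 72.33328128875795 [466.006 233.942]
rail [479.146 114.859  34.73 ] 0.116162054 -72.42833593968214 74.31214910499854 [480.082 114.968]
[[ 0.904 -0.428  0.   ]
 [-0.428 -0.904 -0.   ]
 [ 0.     0.    -1.   ]]
```

Request:
carry_out([
  [0.039,0.043,0],
  [0.078,0.086,0],
  [0.117,0.128,0],
  [0.156,0.171,0],
  [0.195,0.214,0],
  [0.234,0.257,0],
  [0.273,0.299,0],
  [0.312,0.342,0],
], roll=[5.5,11,16.5,22,27.5,33,38.5,44], claw=[0.085,0.085,0.085,0.085,0.085,0.085,0.085,0.085])

```text
clock: 2.5
position: [403.1, 120.6, 405.2]
ee_rot: [0.822, -0.57, 0.0, -0.001]
contact_force: [0.7, 0.1, 0.8]
gripper_width: 85.1
grasp_force: 0.0
```

```bash
cat > go.py <<'E'
from h import *
import sys
np.set_printoptions(precision=2,suppress=True)
x,y,z,yaw=map(float,sys.argv[1:])  # desired grasp point, tool y angle(deg)
s,R=axes();d=np.array([x,y,z+grip_point_offset])-s["position"]
print(s["clock"],s["position"],"slide",R.T@d,"roll",-((yaw-np.degrees(np.arctan2(R[1,1],R[0,1]))+180)%360-180),"tilt",R[:,2],s["joints"])
E
python3 go.py 496.6 -180.5 145 171.2
```

```text
2.5 [403.12 120.63 405.24] slide [314.81  18.32 105.43] roll 29.3488631831392 tilt [ 0.  0. -1.] [ 0.68  0.03 -0.46  0.   -1.09 -0.32]
```

Request:
carry_out([
  [0.05,0.003,0.0],
  [0.1,0.006,0.02],
  [0.15,0.009,0.04],
  [0.2,0.012,0.06],
  [0.25,0.015,0.08],
  [0.29,0.017,0.1],
  [0.315,0.0183,0.1054],
  [0.315,0.0183,0.1054],
], roll=[5,10,15,20,25,29,29.3,29.3], claw=[0.085,0.085,0.085,0.085,0.085,0.085,0.085,0.085])

```text
clock: 3.5
position: [497.4, -180.1, 298.5]
ee_rot: [-0.651, 0.759, 0.0, -0.001]
contact_force: [-0.3, 0.7, 0.1]
gripper_width: 85.0
grasp_force: 0.0
```

```bash
python3 go.py 496.6 -180.5 61 171.2
python3 - <<'E'
from h import *
p=get_image("scene");a=p["img"][190:290,235:365,::-1];cv2.imwrite("pics/n1.png",cv2.resize(a,(780,600),interpolation=cv2.INTER_CUBIC))
E
```

```text
3.5 [ 497.38 -180.12  298.49] slide [ 0.47  0.61 82.79] roll 0.027201124676878408 tilt [-0. -0. -1.] [-0.04  0.33 -0.37  0.   -0.87 -0.11]
```

View pics/n1.png

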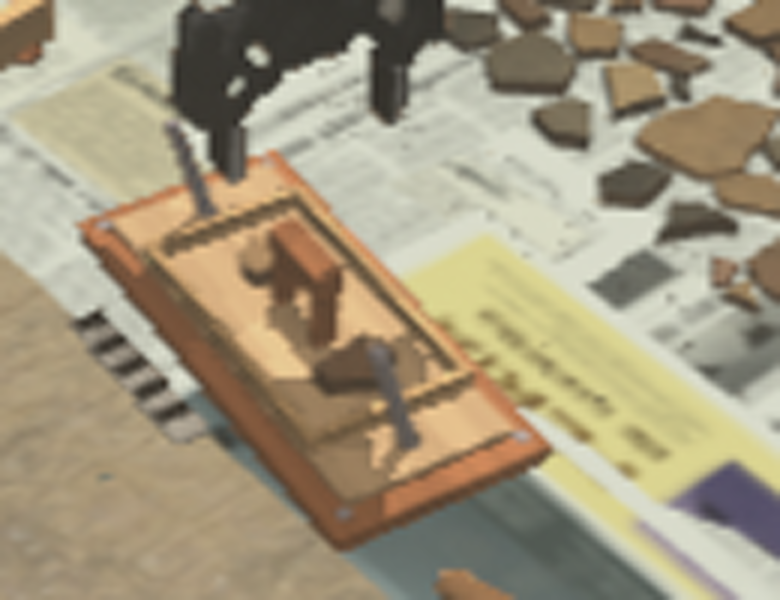

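Request:
carry_out([
  [0,0.001,0.03],
  [0,0.001,0.06],
  [0,0.001,0.08],
  [0,0.001,0.084],
  [0,0.001,0.084],
  [0,0.001,0.084],
  [0,0.001,0.084],
], roll=[0,0,0,0,0,0,0], claw=[0.085,0.085,0.085,0.085,0.06,0.045,0.035])

```text
clock: 4.42
position: [496.4, -178.5, 216.2]
ee_rot: [-0.652, 0.758, -0.001, 0.001]
contact_force: [-1.3, 0.2, -1.1]
gripper_width: 35.2
grasp_force: 0.0
```

```bash
python3 go.py 496.6 -180.5 61 171.2;python3 - <<'E'
from h import *
print({k:v for k,v in read_state().items() if k in("contact_force","wrist_torque","gripper_width")})
p=get_image("scene");a=p["img"][190:290,235:365,::-1];cv2.imwrite("pics/n2.png",cv2.resize(a,(780,600),interpolation=cv2.INTER_CUBIC))
E
```

```text
4.425 [ 496.39 -178.53  216.21] slide [ 1.92 -0.5   0.51] roll 0.19539400267734663 tilt [ 0. -0. -1.] [-0.04  0.44 -0.46  0.   -0.67 -0.11]
{'contact_force': array([-1.33825449,  0.15840834, -1.06922588]), 'wrist_torque': array([ 0.00519838, -0.00159136,  0.02676476]), 'gripper_width': 35.24732275104809}
```

View pics/n2.png

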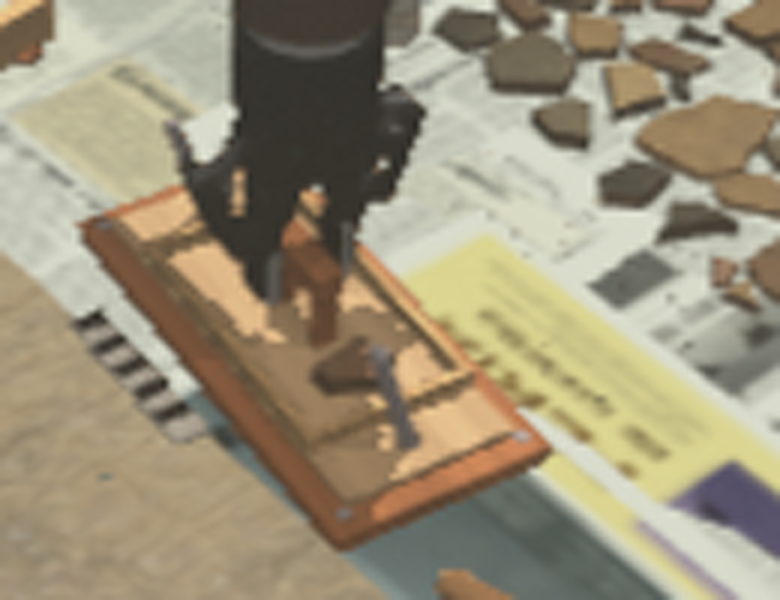

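Request:
carry_out([
  [0.002,-0.0005,0.0005],
  [0.002,-0.0005,0.0005],
  [0.002,-0.0005,0.0005],
  [0.002,-0.0005,0.0005],
], roll=[0,0,0,0], claw=[0.03,0.025,0.022,0.021])

```text
clock: 4.97
position: [496.8, -180.8, 215.0]
ee_rot: [-0.652, 0.758, -0.001, 0.0]
contact_force: [1.7, -1.3, -0.6]
gripper_width: 20.8
grasp_force: 0.8
```

```bash
cat > f.py <<'E'
from h import *
np.set_printoptions(precision=2,suppress=True)
s,R=axes();a=np.array([np.cos(-.154),np.sin(-.154),0])
F=s["contact_force"];b=np.array([-a[1],a[0],0])
print("t",s["clock"],"pos",s["position"],"jig-rel",(s["position"]-[496.6,-180.5,0])@a,(s["position"]-[496.6,-180.5,0])@b,"F jig xyz",F@a,F@b,F[2],"T",s["wrist_torque"],"w",s["gripper_width"],s["grasp_force"],"yawt",np.degrees(np.arctan2(R[1,1],R[0,1])),"tilt",R[:2,2])
E
python3 f.py
```

```text
t 4.975 pos [ 496.83 -180.75  214.98] jig-rel 0.267820159666554 -0.21391689102065653 F jig xyz 1.851400451281066 -1.0505544356473608 -0.6059656320748812 T [-0.33 -0.38 -0.04] w 20.774220766875246 0.8361699432134628 yawt 171.39645618447184 tilt [ 0. -0.]
```

Request:
carry_out([
  [0,-0.001,0],
  [0,-0.001,0],
  [0,-0.001,0],
], roll=[0,0,0], claw=[0.021,0.02,0.0195])

```text
clock: 5.35
position: [497.6, -180.8, 214.9]
ee_rot: [-0.652, 0.758, -0.0, 0.0]
contact_force: [1.0, -0.7, -0.7]
gripper_width: 20.0
grasp_force: 0.9
```

```bash
python3 f.py
```

```text
t 5.35 pos [ 497.63 -180.8   214.87] jig-rel 1.0640214341009482 -0.13955099086675393 F jig xyz 1.1015095827981114 -0.5707448324000431 -0.7212538522473761 T [-0.26 -0.45  0.  ] w 19.969577884270645 0.9266276657581329 yawt 171.39176907618898 tilt [ 0. -0.]
```

Request:
carry_out([
  [0,-0.0007,0],
  [0,-0.0007,0],
  [0,-0.0007,0],
  [0,-0.0007,0],
], roll=[0,0,0,0], claw=[0.0195,0.019,0.0185,0.018])

```text
clock: 5.85
position: [498.3, -180.9, 214.9]
ee_rot: [-0.652, 0.758, -0.0, 0.0]
contact_force: [1.8, -0.2, -0.3]
gripper_width: 18.2
grasp_force: 1.7
```

```bash
python3 f.py
```

```text
t 5.85 pos [ 498.3  -180.88  214.88] jig-rel 1.7397431829593897 -0.11437418038380118 F jig xyz 1.8121376068133652 0.055001705857001294 -0.2923741354579717 T [-0.15 -0.55 -0.02] w 18.247796000482175 1.696557691320777 yawt 171.39414439197185 tilt [ 0. -0.]
```

Request:
carry_out([
  [0,-0.0003,0],
  [0,-0.0003,0],
], roll=[0,0], claw=[0.0175,0.017])

```text
clock: 6.1
position: [498.4, -180.9, 214.9]
ee_rot: [-0.652, 0.758, -0.0, 0.0]
contact_force: [0.6, -0.8, 1.4]
gripper_width: 17.5
grasp_force: 27.1
```

```bash
python3 f.py
```

```text
t 6.1 pos [ 498.41 -180.91  214.95] jig-rel 1.8568796514035015 -0.1309530372706702 F jig xyz 0.6665160264180645 -0.6929937823527983 1.4346158202189003 T [-0.02 -0.36 -0.12] w 17.45423701711547 27.121354937553406 yawt 171.3746100516709 tilt [0. 0.]
```

Request:
carry_out([
  [0,0,0],
  [0,0,0],
  [0,0,0],
], roll=[0,0,0], claw=[0.016,0.014,0.012])

```text
clock: 6.48
position: [498.4, -180.9, 215.0]
ee_rot: [-0.652, 0.758, -0.0, 0.0]
contact_force: [0.8, 0.7, 2.3]
gripper_width: 17.2
grasp_force: 58.5
```

```bash
python3 f.py
```

```text
t 6.475 pos [ 498.4  -180.9   215.01] jig-rel 1.8432127151588138 -0.11424847618914163 F jig xyz 0.6868307050021998 0.7882349723604861 2.3329271367447366 T [ 0.22 -0.21 -0.17] w 17.172621480550177 58.462854623794556 yawt 171.38301323913328 tilt [0. 0.]
```

Request:
carry_out([
  [0,0.0005,-0.0015],
  [0,0.0009,-0.003],
  [0,0.0014,-0.0045],
  [0,0.0018,-0.006],
  [0,0.0018,-0.006],
], roll=[0,0,0,0,0], claw=[0.012,0.012,0.012,0.012,0.012])

```text
clock: 7.1
position: [496.2, -180.7, 220.7]
ee_rot: [-0.652, 0.758, 0.0, -0.0]
contact_force: [1.0, 0.7, -4.6]
gripper_width: 17.1
grasp_force: 58.8
```

```bash
python3 f.py
```

```text
t 7.1 pos [ 496.19 -180.66  220.75] jig-rel -0.3778553751197119 -0.22488447366803266 F jig xyz 0.8637953649170077 0.7951342929969908 -4.61255113849144 T [-0.06 -0.43 -0.15] w 17.085526442052352 58.755033016204834 yawt 171.38178364702605 tilt [-0.  0.]
```

Request:
carry_out([
  [0,0.0006,-0.002],
  [0,0.0012,-0.004],
  [0,0.0018,-0.006],
  [0,0.0024,-0.008],
  [0,0.0024,-0.008],
], roll=[0,0,0,0,0], claw=[0.012,0.012,0.012,0.012,0.012])

```text
clock: 7.72
position: [493.9, -180.3, 229.0]
ee_rot: [-0.652, 0.758, 0.0, -0.0]
contact_force: [-0.1, -0.2, -4.8]
gripper_width: 17.0
grasp_force: 58.8
```

```bash
python3 f.py
```

```text
t 7.725 pos [ 493.93 -180.29  228.95] jig-rel -2.6712784588828615 -0.20700592374931384 F jig xyz -0.11454924859190002 -0.17689931732191014 -4.799927005162717 T [-0.04 -0.16 -0.04] w 17.033396055170737 58.798989057540894 yawt 171.39446263005627 tilt [-0.  0.]
```

Force-free at 14 mm; continue the same way.

Request:
carry_out([
  [0,0.0006,-0.002],
  [0,0.0012,-0.004],
  [0,0.0018,-0.006],
  [0,0.0024,-0.008],
  [0,0.003,-0.01],
  [0,0.003,-0.01],
], roll=[0,0,0,0,0,0], claw=[0.012,0.012,0.012,0.012,0.012,0.012])

```text
clock: 8.48
position: [491.2, -179.9, 239.0]
ee_rot: [-0.652, 0.758, -0.0, 0.0]
contact_force: [-0.4, -0.3, -4.7]
gripper_width: 16.8
grasp_force: 58.7
```

```bash
python3 f.py
```

```text
t 8.475 pos [ 491.15 -179.87  239.  ] jig-rel -5.478812585566983 -0.21122026097415 F jig xyz -0.3899547062603452 -0.31782135549328955 -4.733315442355369 T [-0.03 -0.05  0.05] w 16.776656250607473 58.73863220214844 yawt 171.3888896763512 tilt [ 0. -0.]
```

Request:
carry_out([
  [0,0.0006,-0.002],
  [0,0.0012,-0.004],
  [0,0.0018,-0.006],
  [0,0.0024,-0.008],
  [0,0.003,-0.01],
  [0,0.003,-0.01],
], roll=[0,0,0,0,0,0], claw=[0.012,0.012,0.012,0.012,0.012,0.012])

```text
clock: 9.22
position: [488.3, -179.4, 249.0]
ee_rot: [-0.652, 0.758, -0.0, 0.0]
contact_force: [-0.6, 0.1, -5.7]
gripper_width: 17.1
grasp_force: 58.7
```

```bash
python3 f.py
```

```text
t 9.225 pos [ 488.27 -179.41  249.03] jig-rel -8.39982134634791 -0.2044392873264839 F jig xyz -0.6471295301345613 -0.03673269698410785 -5.681098977656579 T [ 0.04  0.02 -0.02] w 17.1408091628079 58.74707758426666 yawt 171.38977818324585 tilt [ 0. -0.]
```

Request:
carry_out([
  [0,0.0007,-0.002],
  [0,0.0014,-0.004],
  [0,0.002,-0.006],
  [0,0.0026,-0.008],
  [0,0.0032,-0.01],
  [0,0.0032,-0.01],
], roll=[0,0,0,0,0,0], claw=[0.012,0.012,0.012,0.012,0.012,0.012])

```text
clock: 9.98
position: [485.1, -178.9, 259.0]
ee_rot: [-0.652, 0.758, -0.0, 0.0]
contact_force: [0.6, -0.6, -4.8]
gripper_width: 17.0
grasp_force: 58.8
```

```bash
python3 f.py
```

```text
t 9.975 pos [ 485.1  -178.93  259.02] jig-rel -11.606837185542906 -0.2102876437827452 F jig xyz 0.6397712736685083 -0.5229562232941902 -4.794609416902535 T [-0.01 -0.03  0.02] w 16.981800749683647 58.774473667144775 yawt 171.38686255968088 tilt [ 0. -0.]
```

Request:
carry_out([
  [0,0.0006,-0.002],
  [0,0.0012,-0.004],
  [0,0.0018,-0.006],
  [0,0.0024,-0.008],
  [0,0.003,-0.01],
  [0,0.003,-0.01],
], roll=[0,0,0,0,0,0], claw=[0.012,0.012,0.012,0.012,0.012,0.012])

```text
clock: 10.72
position: [482.2, -178.5, 269.0]
ee_rot: [-0.652, 0.758, -0.0, 0.0]
contact_force: [0.1, -0.1, -4.0]
gripper_width: 17.3
grasp_force: 58.8
```

```bash
python3 f.py
```

```text
t 10.725 pos [ 482.16 -178.46  269.01] jig-rel -14.583194753333707 -0.202533520082891 F jig xyz 0.10752716558295028 -0.10227144093985219 -4.040371237095354 T [-0.03  0.01  0.02] w 17.29265407689344 58.766528964042664 yawt 171.38940726057862 tilt [ 0. -0.]
```

Lifted 54 mm, free. Same again to 70 mm.

Request:
carry_out([
  [0,0.0006,-0.002],
  [0,0.0012,-0.004],
  [0,0.0018,-0.006],
  [0,0.0024,-0.008],
  [0,0.003,-0.01],
  [0,0.0036,-0.012],
  [0,0.0042,-0.014],
  [0,0.0042,-0.014],
], roll=[0,0,0,0,0,0,0,0], claw=[0.012,0.012,0.012,0.012,0.012,0.012,0.012,0.012])

```text
clock: 11.72
position: [478.0, -177.8, 283.0]
ee_rot: [-0.652, 0.758, -0.0, 0.0]
contact_force: [-0.1, 0.4, -4.8]
gripper_width: 17.0
grasp_force: 58.8
```

```bash
python3 f.py
```

```text
t 11.725 pos [ 478.01 -177.84  283.02] jig-rel -18.781363625472725 -0.2254997067780191 F jig xyz -0.17367212400494658 0.4023794951752548 -4.806168268352202 T [ 0.02 -0.09 -0.04] w 16.966011678881305 58.76227855682373 yawt 171.38909934693947 tilt [ 0. -0.]
```

Request:
carry_out([
  [0,0.0009,-0.003],
  [0,0.0018,-0.006],
  [0,0.0027,-0.009],
  [0,0.0036,-0.012],
  [0,0.0045,-0.015],
  [0,0.006,-0.02],
  [0,0.008,-0.027],
  [0,0.008,-0.027],
], roll=[0,0,0,0,0,0,0,0], claw=[0.012,0.012,0.012,0.012,0.012,0.012,0.012,0.012])

```text
clock: 12.72
position: [470.1, -176.7, 310.6]
ee_rot: [-0.652, 0.758, -0.001, 0.001]
contact_force: [1.0, -0.3, -4.9]
gripper_width: 17.0
grasp_force: 58.8
```

```bash
python3 f.py; python3 go.py 471.7 173 160 187.0
python3 - <<'E'
from h import *
p=get_image("scene");a=p["img"][180:290,190:340,::-1];cv2.imwrite("pics/n3.png",cv2.resize(a,(780,572),interpolation=cv2.INTER_CUBIC))
E
```

```text
t 12.725 pos [ 470.14 -176.65  310.65] jig-rel -26.73973174326079 -0.25945202918388605 F jig xyz 1.0338916486911283 -0.10169324232410065 -4.868470558891914 T [-0.01 -0.04  0.  ] w 17.010280039008826 58.77127468585968 yawt 171.39621462115701 tilt [ 0. -0.]
12.725 [ 470.14 -176.65  310.65] slide [-345.95   50.76   -4.12] roll -15.603785378842986 tilt [ 0. -0. -1.] [-0.04  0.27 -0.42  0.   -0.87 -0.11]
```

View pics/n3.png

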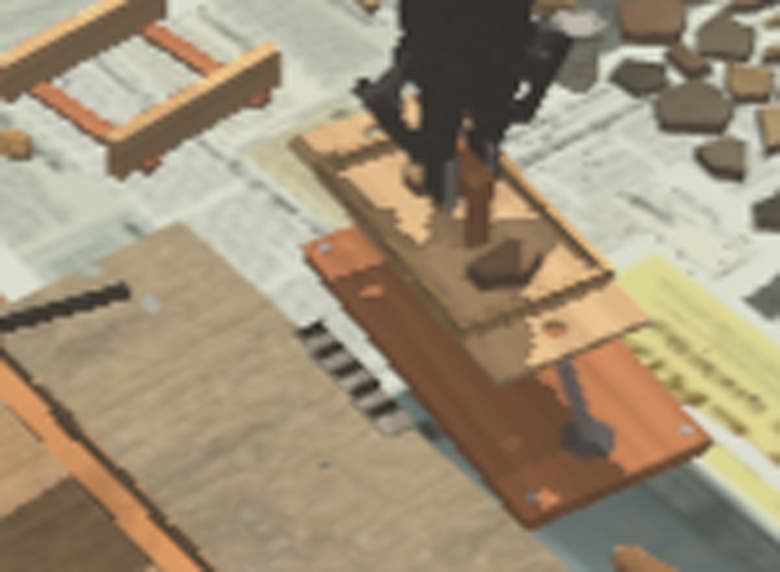

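Request:
carry_out([
  [-0.004,0.001,-0.006],
  [-0.015,0.002,-0.015],
  [-0.035,0.005,-0.024],
  [-0.06,0.009,-0.03],
  [-0.09,0.013,-0.03],
  [-0.12,0.018,-0.03],
  [-0.15,0.022,-0.03],
  [-0.18,0.026,-0.03],
], roll=[0,-1,-2,-3,-4,-5.5,-7,-8], claw=[0.012,0.012,0.012,0.012,0.012,0.012,0.012,0.012])

```text
clock: 13.78
position: [471.1, 6.8, 340.5]
ee_rot: [-0.704, 0.71, -0.0, 0.001]
contact_force: [0.2, -0.3, -4.8]
gripper_width: 17.5
grasp_force: 58.8
```

Request:
carry_out([
  [-0.03,0.0,0],
  [-0.06,0.0,0],
  [-0.09,0.0,0],
  [-0.115,0,0],
  [-0.135,0.0,0],
  [-0.147,0.0,0],
  [-0.153,0.0,0],
  [-0.153,0.0,0],
], roll=[-1.5,-3,-4.5,-6,-7,-7.6,-7.6,-7.6], claw=[0.012,0.012,0.012,0.012,0.012,0.012,0.012,0.012])

```text
clock: 14.78
position: [472.9, 158.1, 339.7]
ee_rot: [0.749, -0.663, -0.0, 0.0]
contact_force: [-0.2, -0.8, -4.5]
gripper_width: 16.8
grasp_force: 58.8
```

```bash
python3 f.py; python3 go.py 471.7 173 100 187.0
python3 - <<'E'
from h import *
p=get_image("scene");a=p["img"][150:260,150:300,::-1];cv2.imwrite("pics/n4.png",cv2.resize(a,(780,572),interpolation=cv2.INTER_CUBIC))
E
```

```text
t 14.775 pos [472.92 158.14 339.74] jig-rel -75.34254037408186 331.0005910772643 F jig xyz -0.07458081639657287 -0.8238942436054402 -4.508133944468763 T [-0.01 -0.02 -0.08] w 16.8142223654571 58.785640597343445 yawt -173.01788044147517 tilt [-0. -0.]
14.775 [472.92 158.14 339.74] slide [-14.92  -0.63  85.03] roll -0.017880441475199405 tilt [-0. -0. -1.] [ 0.65  0.23 -0.39  0.   -0.95 -0.53]
```

View pics/n4.png

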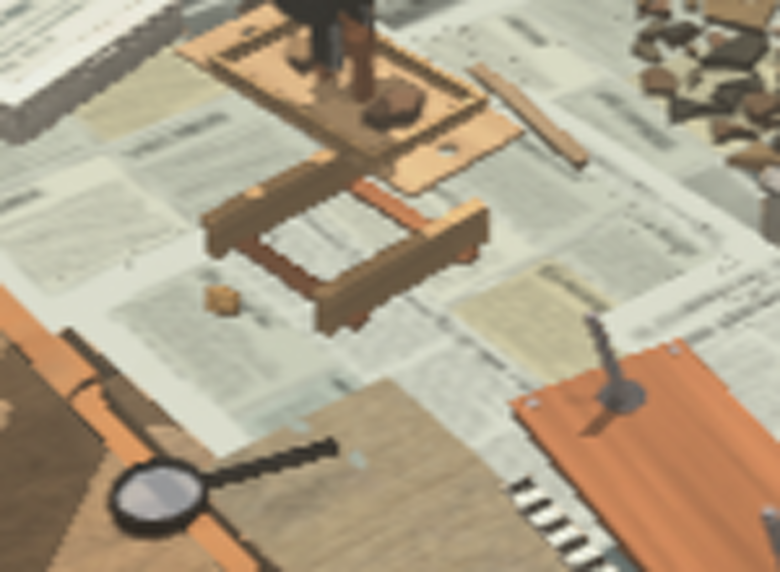

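Request:
carry_out([
  [-0.005,0,0.006],
  [-0.01,0,0.02],
  [-0.015,0,0.04],
  [-0.015,-0.0006,0.06],
  [-0.015,-0.0006,0.076],
  [-0.015,-0.0006,0.086],
  [-0.015,-0.0006,0.093],
  [-0.015,-0.0006,0.093],
], roll=[0,0,0,0,0,0,0,0], claw=[0.012,0.012,0.012,0.012,0.012,0.012,0.012,0.012])

```text
clock: 15.82
position: [471.7, 173.1, 246.4]
ee_rot: [0.749, -0.663, -0.0, 0.0]
contact_force: [0.5, -0.2, -4.3]
gripper_width: 17.2
grasp_force: 58.9
```

```bash
python3 f.py; python3 go.py 471.7 173 81.5 187.0
python3 - <<'E'
from h import *
np.set_printoptions(precision=1,suppress=True)
for n in("scene","top"):
    p=get_image(n);c=cloud(p);ok=p["z_map"]>0
    X,Y,Z=c[...,0],c[...,1],c[...,2]
    q=c[ok&(X>370)&(X<580)&(Y>40)&(Y<310)&(Z>42)&(Z<68)]
    print(n,cv2.minAreaRect(q[:,:2].astype(np.float32)))
    for t,z in(("tray",46),("rack",0)):
        for r in place_of(p,t)[:1]: print(t,round(r["conf"],2),world(p,r["at"],z))
    a=p["img"];save(p,"e_"+n)
E
python3 -c "
import cv2
a=cv2.imread('pics/e_scene.png')[150:250,150:290];cv2.imwrite('pics/n5.png',cv2.resize(a,(784,560),interpolation=cv2.INTER_CUBIC))"
```

```text
t 15.825 pos [471.71 173.13 246.41] jig-rel -78.8408002398752 345.63092194381176 F jig xyz 0.5487757758369398 -0.09654576590667314 -4.3007710223306095 T [ 0.02 -0.01 -0.02] w 17.197764581412606 58.854079842567444 yawt -173.01702308576216 tilt [-0. -0.]
15.825 [471.71 173.13 246.41] slide [ 0.13  0.02 10.21] roll -0.017023085762161827 tilt [-0. -0. -1.] [ 0.68  0.36 -0.49  0.   -0.72 -0.55]
scene ((467.89263916015625, 173.62026977539062), (105.59416198730469, 245.434814453125), 6.716448783874512)
tray 0.89 [470.4 192.1  46. ]
rack 0.78 [470.6 179.6   0. ]
top ((462.7612609863281, 173.306396484375), (117.6641616821289, 239.08523559570312), 7.1904449462890625)
rack 0.57 [476.4 159.5   0. ]
```

View pics/n5.png

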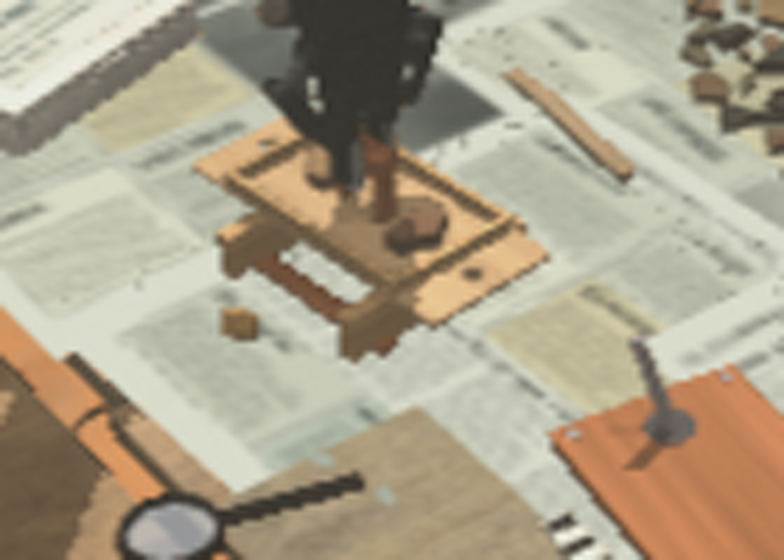

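Request:
carry_out([
  [0,0,0.003],
  [0,0,0.006],
  [0,0,0.008],
  [0,0,0.009],
  [0,0,0.009],
], roll=[0,0,0,0,0], claw=[0.012,0.012,0.012,0.012,0.012])

```text
clock: 16.75
position: [471.7, 173.2, 237.7]
ee_rot: [0.749, -0.663, -0.0, 0.0]
contact_force: [-0.5, 0.4, -5.0]
gripper_width: 17.3
grasp_force: 58.8
```

Request:
carry_out([
  [0,0,0.0005],
  [0,0,0.001],
  [0,0,0.001],
], roll=[0,0,0], claw=[0.012,0.012,0.012])

```text
clock: 17.12
position: [471.7, 173.1, 236.8]
ee_rot: [0.749, -0.663, -0.0, -0.0]
contact_force: [-0.3, 0.5, -5.5]
gripper_width: 17.1
grasp_force: 58.9
```

Request:
carry_out([
  [0,0,0.0005],
  [0,0,0.001],
  [0,0,0.001],
], roll=[0,0,0], claw=[0.012,0.012,0.012])

```text
clock: 17.5
position: [471.7, 173.2, 236.1]
ee_rot: [0.749, -0.663, 0.0, -0.0]
contact_force: [-1.5, -0.4, -2.5]
gripper_width: 17.2
grasp_force: 59.2
```

Request:
carry_out([
  [0,0,0.0003],
  [0,0,0.0006],
  [0,0,0.0006],
], roll=[0,0,0], claw=[0.012,0.012,0.012])

```text
clock: 17.88
position: [471.7, 173.2, 236.0]
ee_rot: [0.749, -0.663, 0.0, -0.0]
contact_force: [-3.1, -0.2, 5.0]
gripper_width: 16.9
grasp_force: 60.3
```

Resting on the rails (net force upward). Open slowly, then retreat.

Request:
carry_out([
  [0,0,0],
  [0,0,0],
  [0,0,0],
  [0,0,0],
  [0,0,0],
  [0,0,0],
], roll=[0,0,0,0,0,0], claw=[0.0165,0.018,0.02,0.024,0.032,0.045])

```text
clock: 18.62
position: [471.9, 173.2, 235.2]
ee_rot: [0.749, -0.663, 0.0, -0.0]
contact_force: [1.0, -0.3, 0.4]
gripper_width: 45.0
grasp_force: 0.0
```

Request:
carry_out([
  [0,0,-0.005],
  [0,0,-0.02],
  [0,0,-0.04],
  [0,0,-0.07],
  [0,0,-0.1],
  [0,0,-0.12],
  [0,0,-0.12],
], roll=[0,0,0,0,0,0,0], claw=[0.05,0.05,0.05,0.05,0.05,0.05,0.05])

```text
clock: 19.5
position: [471.9, 173.3, 357.0]
ee_rot: [0.749, -0.663, 0.0, -0.002]
contact_force: [-0.1, -0.1, -0.2]
gripper_width: 50.2
grasp_force: 0.0
```

```bash
python3 f.py
python3 - <<'E'
from h import *
for n in("scene",):
    p=get_image(n);c=cloud(p);ok=p["z_map"]>0
    X,Y,Z=c[...,0],c[...,1],c[...,2]
    q=c[ok&(X>370)&(X<580)&(Y>40)&(Y<310)&(Z>33)&(Z<58)]
    print(n,cv2.minAreaRect(q[:,:2].astype(np.float32)))
    a=p["img"][150:250,150:290,::-1];cv2.imwrite("pics/n6.png",cv2.resize(a,(784,560),interpolation=cv2.INTER_CUBIC))
E
```

```text
t 19.5 pos [471.93 173.29 356.99] jig-rel -78.64765314992596 345.82136444579226 F jig xyz -0.07227903420006448 -0.14657700424668255 -0.18360843997411 T [-0.01  0.04  0.02] w 50.178415949332354 0.0 yawt -173.00375114814165 tilt [0. 0.]
scene ((470.3135070800781, 175.6637420654297), (149.4359588623047, 250.65171813964844), 6.620494842529297)
```

View pics/n6.png

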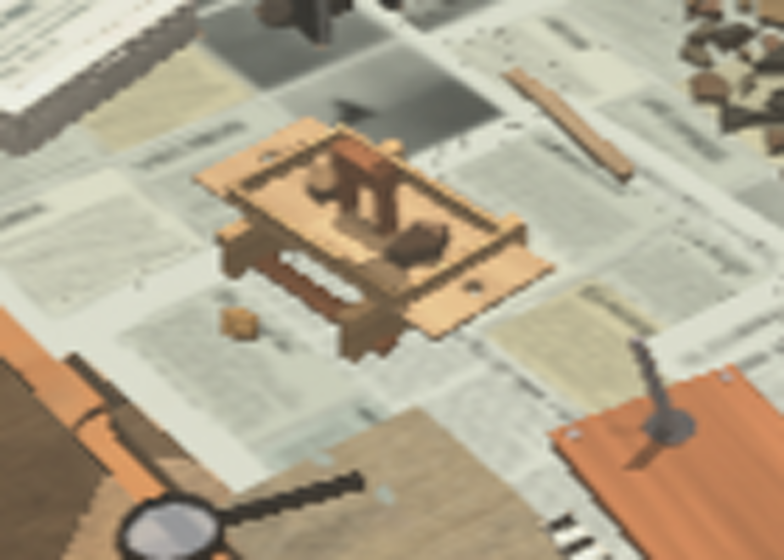

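The tray lies square and level across both rails, centred to within a few mm. Both sherds are inside the rim at (325,180) and (418,242), and the gripper is clear.

```bash
python3 -c "
from bench import *
print(job_done())"
```

```text
the job is handed in; nothing more can be done
None
```

The tray came off its pins level with no binding felt, and it now lies centred and square on the drying rack with both sherds inside its rim; the job is handed in, but the call returned no verdict.

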